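# Put the stacked hole saws back in their holder blocks

## Task

The hole saws have been left stacked on the bench. Take the stack apart and put each saw back, teeth down, in the seat of its own size in the tray of holder blocks, sitting fully down and upright. Don't let a saw fall over, and leave the jar of screws and the arbor beside the stack where they are.

Things in the scene. Friction and masses are not known exactly. Their poses are not given: they have to be found in the camera images.
- saw64: Hole saw of 64 mm diameter, a grey steel cup 48 mm high, at the start the lowest of the stack: toothed open rim down, flat closed back (with a 16 mm arbor hole) up. Origin: centre of the toothed underside; z along its axis, up out of the back; yaw is without meaning. Its back is 48 mm above the origin. Loose, about 190 g.
- saw51: Hole saw of 51 mm diameter, a grey steel cup 48 mm high, at the start the second from the bottom: toothed open rim down, flat closed back (with a 16 mm arbor hole) up. Origin: centre of the toothed underside; z along its axis, up out of the back; yaw is without meaning. Its back is 48 mm above the origin. Loose, about 140 g.
- saw38: Hole saw of 38 mm diameter, a grey steel cup 48 mm high, at the start the third from the bottom: toothed open rim down, flat closed back (with a 16 mm arbor hole) up. Origin: centre of the toothed underside; z along its axis, up out of the back; yaw is without meaning. Its back is 48 mm above the origin. Loose, about 100 g.
- saw25: Hole saw of 25 mm diameter, a grey steel cup 48 mm high, at the start the topmost of the stack: toothed open rim down, flat closed back (with a 13 mm arbor hole) up. Origin: centre of the toothed underside; z along its axis, up out of the back; yaw is without meaning. Its back is 48 mm above the origin. Loose, about 60 g.
- holder64: Plywood block 100 x 100 x 24 mm, fixed, for the 64 mm saw: in its middle a round seat 72 mm wide, 12 mm deep, felt floor, mouth countersunk to 82 mm. Origin: centre of its underside; z up; seat floor 12 mm, block top 24 mm above it; x, y along its sides. The four blocks lie 2 x 2, 102 mm apart, in a wooden tray (10 mm walls, lower than the blocks), any block in any quarter.
- holder51: Plywood block 100 x 100 x 24 mm, fixed, for the 51 mm saw: in its middle a round seat 59 mm wide, 12 mm deep, felt floor, mouth countersunk to 69 mm. Origin: centre of its underside; z up; seat floor 12 mm, block top 24 mm above it; x, y along its sides. The four blocks lie 2 x 2, 102 mm apart, in a wooden tray (10 mm walls, lower than the blocks), any block in any quarter.
- holder38: Plywood block 100 x 100 x 24 mm, fixed, for the 38 mm saw: in its middle a round seat 46 mm wide, 12 mm deep, felt floor, mouth countersunk to 56 mm. Origin: centre of its underside; z up; seat floor 12 mm, block top 24 mm above it; x, y along its sides. The four blocks lie 2 x 2, 102 mm apart, in a wooden tray (10 mm walls, lower than the blocks), any block in any quarter.
- holder25: Plywood block 100 x 100 x 24 mm, fixed, for the 25 mm saw: in its middle a round seat 33 mm wide, 12 mm deep, felt floor, mouth countersunk to 43 mm. Origin: centre of its underside; z up; seat floor 12 mm, block top 24 mm above it; x, y along its sides. The four blocks lie 2 x 2, 102 mm apart, in a wooden tray (10 mm walls, lower than the blocks), any block in any quarter.
- jar: Glass jar of screws with a steel lid, 66 mm diameter, 79 mm high, standing 100 to 116 mm (centre to centre) from the stack, on any side of it. Origin: centre of its underside. Loose, fragile, not to be disturbed.
- arbor: Hole-saw arbor with its pilot drill, lying on the bench about 85 mm from the stack's axis, 118 mm long along its x, 25 mm high at the collar. Origin: under its middle, at bench height. Loose, not part of the job, to be left where it is.
Things that resemble listed ones, but are neither listed nor needed, are in the scene too. What is shaped like the saw25 but blue or pink is not meant.

How it is judged:
At the end, for the whole second after the job is handed in: Every hole saw sits in the seat of its own size: centred within 8 mm, its toothed rim on the seat's floor (within 4 mm in height), upright within 0.1 rad, let go and at rest (horizontal distance between saw64 and holder64 below 0.008 m and z of saw64 in the frame of holder64 between 0.008 and 0.016 m and angle between each of saw64, saw51, saw38, saw25's own z axis and vertical below 0.1 rad and linear speed of each of saw64, saw51, saw38, saw25 below 0.02 m/s and angular speed of each of saw64, saw51, saw38, saw25 below 0.3 rad/s and contact force between each of saw64, saw51, saw38, saw25 and the fingers below 0.05 N and horizontal distance between saw51 and holder51 below 0.008 m and z of saw51 in the frame of holder51 between 0.008 and 0.016 m and horizontal distance between saw38 and holder38 below 0.008 m and z of saw38 in the frame of holder38 between 0.008 and 0.016 m and horizontal distance between saw25 and holder25 below 0.008 m and z of saw25 in the frame of holder25 between 0.008 and 0.016 m); the robot touches nothing.
It fails at once if a hole saw falls over (leans more than 45 degrees) (angle between any of saw64, saw51, saw38, saw25's own z axis and vertical above 0.79 rad).
It fails at once if the jar is pushed more than 20 mm or leans more than 20 degrees (distance of jar from where it was at the start of the episode above 0.02 m or angle between jar's own z axis and vertical above 0.35 rad).
It fails at once if the arbor is moved more than 30 mm (distance of arbor from where it was at the start of the episode above 0.03 m).
It also fails if it takes over 115 s, if anything falls off the work surface, if the arm or the gripper's body presses on something with over 40 N, if the wrist force passes 120 N, or if a joint passes its speed limit or range.

## Robot

A 6-joint arm with a two-finger parallel gripper is mounted at the origin on the work surface. World frame = base frame: x ahead of the robot, y to its left, z up, the work surface at z = 0. Lengths are in m, angles in rad, forces in N, time in s.
With the tool pointing down it reaches from about 0.275 to 1 m from the base axis. Payload 8.4 kg.
Tool frame: the origin (TCP) lies on the centre line of the jaws, within the pads' length; the fingertips stand 17 mm ahead of it and the grasp point (between the pads) lies 2 mm behind it (bot.tcp_to_tips is the z of the fingertips in the tool frame, in m); z points along the fingers, y is the line along which they close (so a half turn about z gives the same grasp; the last joint's range is limited). The gripper opens to 85 mm and grips with 20 to 120 N. Pads are 22 mm wide; open, the fingers measure 114 mm over their backs; the gripper's body (76 mm by 85 mm) begins 54 mm behind the grasp point. The pads swing forward as they close: fully open they stand 13 mm farther back than shut.
Start: joints at [-0.002, 0.353, 1.633, -0, 1.155, -0.002], TCP at [0.625, -0, 0.248] pointing down, gripper open.
Joint ranges: [-2.63, 2.63], [-0.92, 2.1], [0.06, 2.66], [-1.3, 4.44], [0, 2.69], [-3.02, 3.02]. Speed limits (rad/s): [2.22, 2.22, 2.79, 3.14, 3.14, 3.14].

## Interface

Orientations are given as a unit quaternion [x, y, z, w].
In Python, from workcell import bot, hand, kinematics, get_obs, vision, hand_in gives the robot as it stands. The module is installed in compiled form; this text tells all that it offers. Calls block until the motion is done:
- bot.reach(position, orientation): joint-space move of the TCP to a pose.
- bot.servo_line(position, ori=None, velocity=0.15): straight line of the TCP; ori=None keeps the orientation; velocity is the mean speed in m/s.
- bot.goto_joints(angles): joint-space move.
- hand.move_gripper(opening, strength=None): finger opening in m; strength is the grip in N (None keeps the last); returns when the fingers have stopped.
- bot.dwell(seconds).
- kinematics.solve_ik(position, orientation): joint angles nearest the present ones, or None.
- get_obs(): the state.
- vision.read_camera(name): name is "scene" or "side" or "wrist"; returns a dict with "frame" (384x512x3 uint8, red, green, blue), "intrinsics" (3x3 intrinsics, pixels), "view" (4x4, takes a point from world to camera coordinates). Camera axes: x right, y down, z forward; pixel columns grow to the right and rows downward; lengths in m; the calibration is good to about 2 mm. A picture is of the moment at which its call begins. There is no depth.
A pose or a line that the arm cannot do raises bot.IKError and nothing moves.
- hand_in(): hands the job in; it is judged then, once.
The state is a dict: "time_s": time; "joint_pos": joint angles; "joint_vel": joint speeds; "joint_efforts": joint torques, N m; "position": TCP position; "orientation": TCP orientation; "wrist_force": force on the tool from outside, world axes, zero at the start; "ft_torque": the same for the moment, N m; "gripper_width": finger opening in m; "grip_force": force on a finger pad.
Only numpy, scipy, OpenCV 4.12 (cv2) and the standard library are available. Lean on these libraries where they do the work, as an engineer would, in place of code of your own. Each camera call takes 0.05 s, during which the arm holds its last target. There are 200 camera calls.

## Working session

There is one attempt and no reset: what is moved stays moved. The work goes in short steps, each a Python script; the robot and the scene stay as the last script left them, time stands still between calls to the robot, and variables do not carry over. Pictures are saved under pics/ and viewed, at most 14 in all, crops included, and the job is handed in when it is done.

```bash
mkdir -p pics; cat > h.py <<'E'
import numpy as np, cv2
from workcell import bot, hand, kinematics, get_obs, vision, hand_in
def cam(n, save=None):
    c=vision.read_camera(n)
    if save: cv2.imwrite(f'pics/{save}.png',cv2.cvtColor(c['frame'],cv2.COLOR_RGB2BGR)); np.savez(f'pics/{save}.npz',**c)
    return c
def ray(c,u,v,z):
    R=c['view'][:3,:3]; t=c['view'][:3,3]; o=-R.T@t
    d=R.T@np.linalg.solve(c['intrinsics'],[u,v,1.]); return o+d*(z-o[2])/d[2]
def proj(c,p):
    q=c['intrinsics']@(c['view'][:3,:3]@np.array(p)+c['view'][:3,3]); return q[:2]/q[2]
E
python3 - <<'E'
from h import *
for n in('scene','side','wrist'):
    c=cam(n,n+'0'); R=c['view'][:3,:3]; print(n,(-R.T@c['view'][:3,3]).round(3),R[2].round(2),c['intrinsics'][0,0])
a=[cv2.imread(f'pics/{n}0.png') for n in('scene','side')]
print(get_obs())
E
```

```text
scene [ 0.849 -0.615  0.518] [-0.4   0.75 -0.52] 369.07708345725763
side [0.51  0.655 0.856] [ 0.03 -0.7  -0.72] 412.5891652719338
wrist [0.626 0.075 0.374] [-0.   -0.29 -0.96] 272.1517241750683
{'time_s': 0.15, 'joint_pos': array([-2.38220279e-03,  3.53523508e-01,  1.63388806e+00,  1.69756527e-05,
        1.15519154e+00, -2.37124638e-03]), 'joint_vel': array([ 0.00170042, -0.00223624, -0.00213548,  0.00144587, -0.00037443,
       -0.0016365 ]), 'joint_efforts': array([-7.39769093e-04, -6.05638933e+01, -3.42338884e+01, -2.29960733e-05,
        6.16452831e-03, -4.00942213e-05]), 'position': array([6.24698533e-01, 1.69011689e-05, 2.47744814e-01]), 'orientation': array([ 7.07112991e-01,  7.07100391e-01, -3.50894189e-04, -3.63571622e-04]), 'wrist_force': array([ 0.12664209, -0.14369851,  0.00163246]), 'ft_torque': array([-0.00635967, -0.04003565, -0.04642369]), 'grip_force': 0.0, 'gripper_width': 0.0855192715576349}
```

View pics/scene0.png

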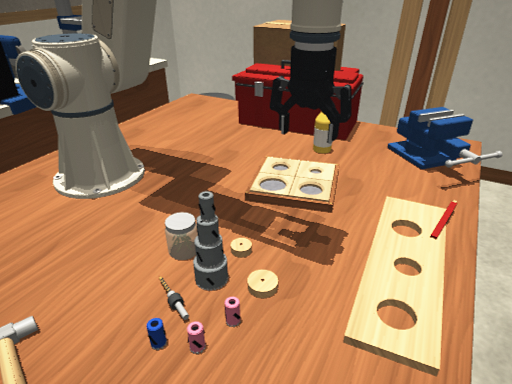

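View pics/side0.png

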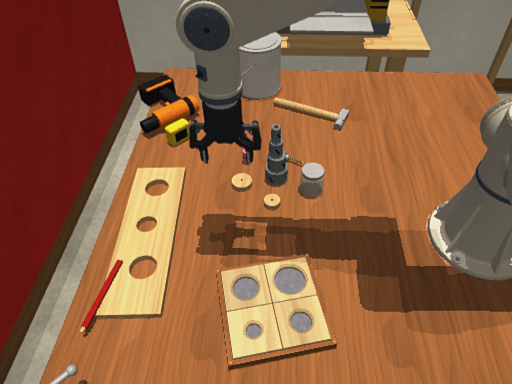

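Scene view: the stack is at (210,190–285), with grey saws and the 25 on top at (207,200). The jar is at (181,237) and the arbor at (173,300). The look-alikes are the blue (157,333) and pink (196,337), (232,311) small saws, and the board with three holes at (400,270) is a decoy for the tray. In the side view the tray seats are at (246,288), (290,281) the largest, (253,331) the smallest, and (301,322).

```bash
python3 - <<'E'
from h import *
S=dict(np.load('pics/side0.npz')); C=dict(np.load('pics/scene0.npz'))
# seats in side: grey felt in tray ROI
hsv=cv2.cvtColor(S['frame'],cv2.COLOR_RGB2HSV)
m=((hsv[...,1]<70)&(hsv[...,2]>60)).astype(np.uint8)
roi=np.zeros_like(m); roi[255:360,215:335]=1
n,l,st,ce=cv2.connectedComponentsWithStats(m*roi)
for i in range(1,n):
    if st[i,4]>60: print('seat',ce[i].round(1),st[i],ray(S,*ce[i],.016).round(3))
for nm,c,pts in(('side',S,[(277,128,.192),(276,178,0.0)]),('scene',C,[(207,196,.192),(211,281,0.)])):
    for u,v,z in pts: print(nm,ray(c,u,v,z).round(4))
print('jar',ray(S,312,172,.079),ray(C,181,221,.079))
print('arbor',ray(C,163,281,.008),ray(C,187,318,.008))
a=cv2.resize(cv2.cvtColor(S['frame'],4)[110:205,225:335],None,fx=5,fy=5)
b=cv2.resize(cv2.cvtColor(C['frame'],4)[180:360,145:290],None,fx=2.6,fy=2.6)
b=cv2.copyMakeBorder(b,0,max(0,475-b.shape[0]),0,0,0); o=np.hstack([a,b[:475]])
o=cv2.resize(o,(780,int(o.shape[0]*780/o.shape[1])));cv2.imwrite('pics/crop.png',o)
E
```

```text
seat [289.3 280.5] [274 268  31  26 639] [0.48  0.152 0.016]
seat [245.3 288.2] [233 277  26  23 444] [0.58  0.175 0.016]
seat [300.4 321.8] [290 313  21  19 317] [0.456 0.251 0.016]
seat [253.2 330.8] [246 324  15  14 164] [0.556 0.275 0.016]
side [ 0.5175 -0.1872  0.192 ]
side [ 0.5178 -0.1965  0.    ]
scene [ 0.529  -0.1944  0.192 ]
scene [ 0.5248 -0.1996  0.    ]
jar [ 0.4207677  -0.14395363  0.079     ] [ 0.42606125 -0.15214988  0.079     ]
arbor [ 0.44905938 -0.24885686  0.008     ] [ 0.5427515  -0.29744202  0.008     ]
```

View pics/crop.png

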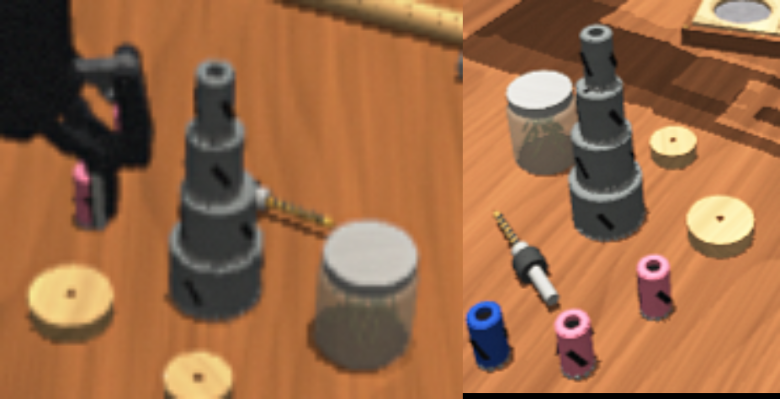

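The crop confirms the grey four-saw stack standing upright, with the top back hole at (215,68) on the left. The jar is at (368,255), and the pink and blue look-alikes stand apart from it. Next, near looks with the wrist camera over the tray and the stack.

```bash
cat >> h.py <<'E'
from scipy.spatial.transform import Rotation as Ro
Q0=Ro.from_quat([.70710678,.70710678,0,0])
def Q(deg): return (Ro.from_euler('z',deg,degrees=True)*Q0).as_quat()
E
python3 - <<'E'
from h import *
bot.reach([.518,.14,.33],Q(0)); c=cam('wrist','wt')
print((-c['view'][:3,:3].T@c['view'][:3,3]).round(3),c['view'][2,:3].round(2))
bot.reach([.52,-.24,.36],Q(0)); c=cam('wrist','ws')
print((-c['view'][:3,:3].T@c['view'][:3,3]).round(3), get_obs()['time_s'])
o=np.hstack([cv2.imread('pics/wt.png'),cv2.imread('pics/ws.png')]);cv2.imwrite('pics/w1.png',cv2.resize(o,(800,300)))
E
```

```text
[0.519 0.215 0.456] [ 0.   -0.3  -0.96]
[ 0.521 -0.164  0.486] 2.4667
```

View pics/w1.png

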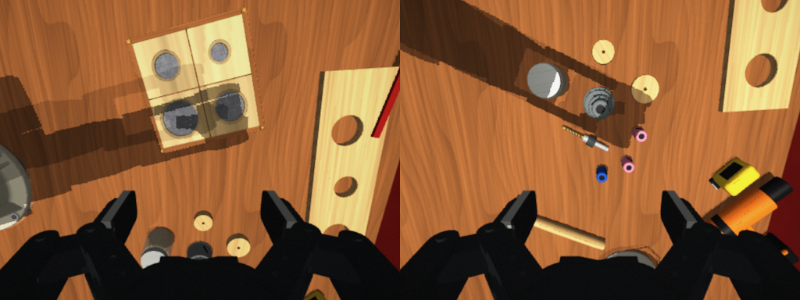

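The wrist views show the tray with seats at about (166,65), (219,51), (181,117) and (230,105). The stack is seen nearly from above at (600,102), with the jar at (547,80) and the arbor at (587,138).

```bash
python3 - <<'E'
from h import *
T=dict(np.load('pics/wt.npz')); W=dict(np.load('pics/ws.npz'))
hsv=cv2.cvtColor(T['frame'],cv2.COLOR_RGB2HSV)
m=(hsv[...,1]<75).astype(np.uint8); roi=np.zeros_like(m); roi[30:185,180:330]=1
m=cv2.morphologyEx(m*roi,cv2.MORPH_OPEN,np.ones((3,3)))
cs,_=cv2.findContours(m,0,cv2.CHAIN_APPROX_NONE)
for k in cs:
    if cv2.contourArea(k)>120:
        e=cv2.fitEllipse(cv2.convexHull(k)); p=ray(T,*e[0],.016); 
        r=np.linalg.norm(ray(T,e[0][0]+e[1][1]/2,e[0][1],.016)-p); print(np.round(e[0],1),np.round(e[1],1),p.round(4),'diam',(2*r).round(4))
a=cv2.resize(cv2.cvtColor(W['frame'],4)[95:165,215:295],None,fx=7,fy=7,interpolation=2)
b=cv2.resize(cv2.cvtColor(T['frame'],4)[10:200,160:340],None,fx=2.5,fy=2.5)[:475]
b=cv2.copyMakeBorder(b,0,490-b.shape[0],0,0,0)[:, :240] if 0 else None
cv2.imwrite('pics/wsc.png',a)
E
```

```text
[230.9 150.9] [43.9 44.9] [0.4821 0.1546 0.016 ] diam 0.0722
[293.6 135.6] [36.3 38.2] [0.582  0.1787 0.016 ] diam 0.0605
[213.2  84.2] [30.2 32.7] [0.458  0.2542 0.016 ] diam 0.0491
[280.3  66.7] [21.8 23.7] [0.558  0.2782 0.016 ] diam 0.035
```

View pics/wsc.png

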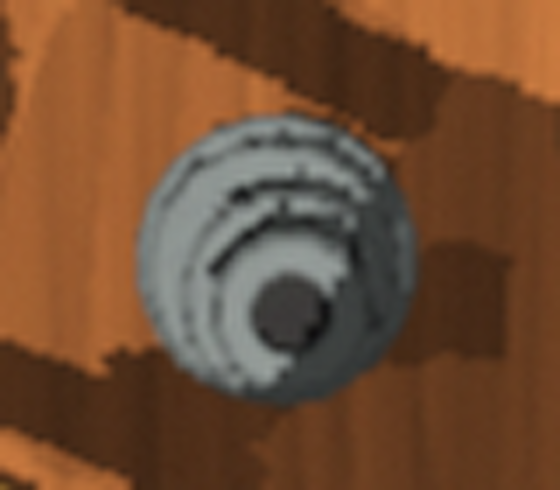

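```bash
python3 - <<'E'
from h import *
W=dict(np.load('pics/ws.npz'))
p=ray(W,256.4,139.6,.192);q=ray(W,254.7,132.2,.046);print(p,q)
for z in(.046,): print('d64',np.linalg.norm(ray(W,254.7+19.6,132.2,z)-q)*2)
print('jar',ray(W,(547-400)*1.28,80*1.28,.075))
print('arbor ends',ray(W,(563-400)*1.28,126*1.28,.005),ray(W,(607-400)*1.28,149*1.28,.005))
w=np.array([[.4821,.1546],[.582,.1787],[.458,.2542],[.558,.2782]]);s=np.array([[.48,.152],[.58,.175],[.456,.251],[.556,.275]])
c=(w.mean(0)+s.mean(0))/2
a=np.radians(13.5);R=np.array([[np.cos(a),-np.sin(a)],[np.sin(a),np.cos(a)]])
print(c,(c+.051*np.array([[-1,-1],[1,-1],[-1,1],[1,1]])@R.T).round(4))
E
```

```text
[ 0.52359155 -0.19217767  0.192     ] [ 0.5220928  -0.19452568  0.046     ]
d64 0.06186685798023913
jar [ 0.4268474  -0.15103892  0.075     ]
arbor ends [ 0.44027278 -0.24792531  0.005     ] [ 0.54121197 -0.3023432   0.005     ]
[0.5190125 0.2148375] [[0.4813 0.1533]
 [0.5805 0.1772]
 [0.4575 0.2525]
 [0.5567 0.2763]]
```

```bash
cat >> h.py <<'E'
STACK=np.array([.5225,-.193]); Y=24
HOLD={64:(.4813,.1533),51:(.5805,.1772),38:(.4575,.2525),25:(.5567,.2763)}
BASE={64:0,51:.048,38:.096,25:.144}
def pick(d,xy=STACK):
    z=BASE[d]+.036
    hand.move_gripper(.085); q=Q(Y)
    bot.reach([*xy,z+.08],q); bot.servo_line([*xy,z],velocity=.12)
    hand.move_gripper(d/1000-.01,40); o=get_obs()
    print('grip',o['gripper_width'],o['grip_force'],o['position'].round(4))
    bot.servo_line([*xy,z+.02],velocity=.06); bot.servo_line([*xy,max(z+.07,.2)],velocity=.2)
    o=get_obs(); print('lift',o['gripper_width'],o['wrist_force'].round(2),o['time_s'])
def place(d,xy,yaw=Y):
    bot.reach([*xy,.16],Q(yaw)); bot.servo_line([*xy,.08],velocity=.12); bot.dwell(.2)
    f0=get_obs()['wrist_force']; z=.068
    while z>.040:
        bot.servo_line([*xy,z],velocity=.04); o=get_obs(); f=o['wrist_force']-f0
        if np.linalg.norm(f)>4: break
        z-=.002
    print('contact bottom z',o['position'][2]-.036,f.round(2),o['time_s'])
    return o['position'][2]-.036
def release(d):
    p=get_obs()['position']
    hand.move_gripper(min(.085,d/1000+.025)); bot.servo_line([p[0],p[1],.2],velocity=.2)
E
python3 - <<'E'
from h import *
pick(25); b=place(25,HOLD[25])
if b<.022: release(25); bot.reach([.54,.16,.33],Q(0)); cam('wrist','p25')
cam('side','s25'); print(get_obs()['time_s'])
E
```

```text
grip 0.023991394617983813 39.159448742866516 [ 0.5228 -0.193   0.1804]
lift 0.023775275622996767 [ 0.1  -0.41 -1.13] 5.4833
contact bottom z 0.016390270608829756 [ 0.73 -0.07  5.34] 10.7
12.8
```

```bash
python3 - <<'E'
from h import *
a=cv2.resize(cv2.imread('pics/p25.png')[20:230,150:400],(480,400)); b=cv2.resize(cv2.imread('pics/s25.png')[110:350,200:340],(240,400))
cv2.imwrite('pics/v25.png',np.hstack([a,b]))
E
```

```text
(no output)
```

View pics/v25.png

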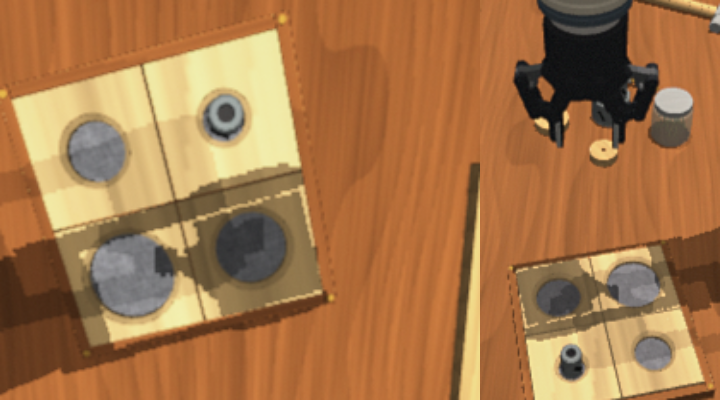

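The saw25 stands upright in the smallest seat at (224,115), and the other three seats are empty. Continuing with saw38, then looking at the remaining stack.

```bash
sed -i 's/bot.reach(\[\*xy,z+.08\],q)/bot.reach([*xy,max(z+.08,.2)],q)/' h.py
python3 - <<'E'
from h import *
pick(38); b=place(38,HOLD[38])
if b<.022:
    release(38); bot.reach([.54,.16,.33],Q(0)); cam('wrist','p38')
    bot.reach([.52,-.24,.36],Q(0)); cam('wrist','ws38')
    a=cv2.resize(cv2.imread('pics/p38.png')[20:230,150:400],(400,336)); b=cv2.resize(cv2.imread('pics/ws38.png')[95:165,215:295],(384,336),interpolation=2)
    cv2.imwrite('pics/v38.png',np.hstack([a,b]))
print(get_obs()['time_s'])
E
```

```text
grip 0.03702475424217544 39.63917434215546 [ 0.5227 -0.1932  0.1326]
lift 0.03669517467034645 [ 0.02  0.29 -1.17] 16.8333
contact bottom z 0.016570165555302746 [-3.59 -0.13  8.82] 21.9583
25.5667
```

View pics/v38.png

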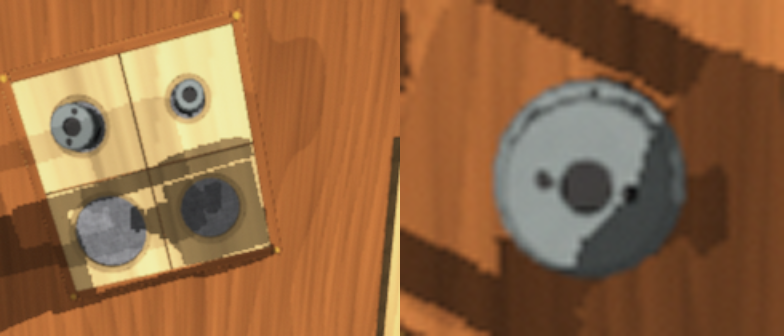

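Saw38 is in its seat at (78,127) and saw25 is still upright. In the right half, saw51's arbor hole is at (586,187). Checking its position, then moving 51 and 64.

```bash
python3 - <<'E'
from h import *
W=dict(np.load('pics/ws38.npz')); p=ray(W,253.75,134.,.096); print(p)
assert np.linalg.norm(p[:2]-STACK)<.005
pick(51); b=place(51,HOLD[51])
if b<.022:
    release(51); bot.reach([.54,.16,.33],Q(0)); cam('wrist','p51')
    bot.reach([.52,-.24,.36],Q(0)); cam('wrist','ws51')
    a=cv2.resize(cv2.imread('pics/p51.png')[20:230,150:400],(400,336)); b=cv2.resize(cv2.imread('pics/ws51.png')[95:165,215:295],(384,336),interpolation=2)
    cv2.imwrite('pics/v51.png',np.hstack([a,b]))
print(get_obs()['time_s'])
E
```

```text
[ 0.52076493 -0.19327607  0.096     ]
grip 0.04963782307341769 40.84761142730713 [ 0.5227 -0.1932  0.0848]
lift 0.05001327928377266 [-0.56  0.83 -1.44] 29.2917
contact bottom z 0.016805742717782228 [-2.08 -0.44  8.71] 34.1667
37.6333
```

View pics/v51.png

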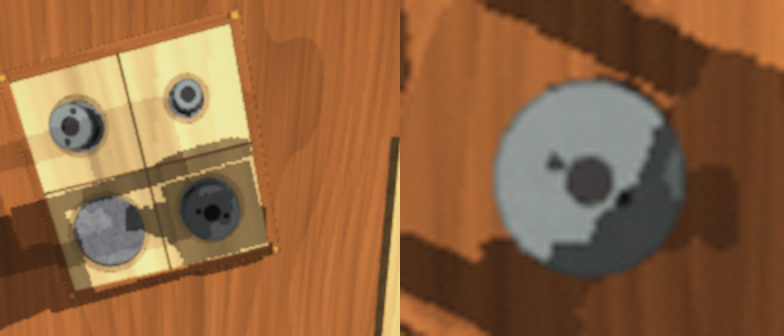

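Saw51 is seated at (212,212). Saw64 stands alone, with its hole at (589,181), in the same place as before.

```bash
python3 - <<'E'
from h import *
W=dict(np.load('pics/ws51.npz')); p=ray(W,(589-400)/4.8+215,181/4.8+95,.048); print(p)
assert np.linalg.norm(p[:2]-STACK)<.006
pick(64); b=place(64,HOLD[64])
if b<.022:
    release(64); bot.reach([.52,.14,.33],Q(0)); c=cam('wrist','p64')
    bot.reach([.52,-.1,.33],Q(0)); cam('side','s64')
    a=cv2.resize(cv2.imread('pics/p64.png')[20:210,160:340],(380,401)); b=cv2.resize(cv2.imread('pics/s64.png')[110:370,200:345],(400,401))
    b=cv2.resize(cv2.imread('pics/s64.png')[250:370,210:340],(400,401))
    cv2.imwrite('pics/v64.png',np.hstack([a,b]))
print(get_obs()['time_s'])
E
```

```text
[ 0.52164746 -0.19500362  0.048     ]
grip 0.06293522059327251 42.451114654541016 [ 0.5226 -0.1932  0.0368]
lift 0.06256980710562432 [-0.57  0.2  -3.28] 41.8
contact bottom z 0.016818620257893664 [-3.85 -0.93 12.81] 46.5833
49.4833
```

View pics/v64.png

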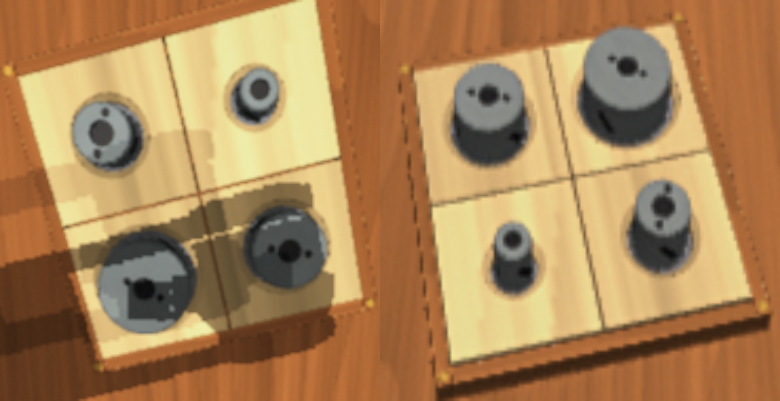

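All four saws stand upright in their seats. The holes are at (101,132), (261,89), (144,289), (289,250) in the left half and (663,207), (512,240), (627,66), (488,95) in the right. Triangulating the backs to check height and centring.

```bash
python3 - <<'E'
from h import *
W=dict(np.load('pics/p64.npz'));S=dict(np.load('pics/s64.npz'))
P=[c['intrinsics']@c['view'][:3] for c in(W,S)]
for d,a,b in((38,(101,132),(663,207)),(25,(261,89),(512,240)),(64,(144,289),(627,66)),(51,(289,250),(488,95))):
    u=np.array([a[0]/2.111+160,a[1]/2.111+20]); v=np.array([(b[0]-380)*.325+210,b[1]*120/401+250])
    X=cv2.triangulatePoints(P[0],P[1],u.reshape(2,1),v.reshape(2,1)); X=(X[:3]/X[3]).ravel()
    print(d,X.round(4),'off at z=.064',(ray(W,*u,.064)[:2]-HOLD[d]).round(4),(ray(S,*v,.064)[:2]-HOLD[d]).round(4))
E
```

```text
38 [0.4565 0.2521 0.0625] off at z=.064 [ 0.0011 -0.0002] [-0.0018  0.0001]
25 [0.5562 0.2773 0.0636] off at z=.064 [0.0022 0.0007] [-0.0017  0.0012]
64 [0.4804 0.1522 0.062 ] off at z=.064 [ 0.0018 -0.0004] [-0.0019 -0.    ]
51 [0.5787 0.1796 0.0657] off at z=.064 [0.0003 0.0019] [-0.0024  0.0016]
```

All four saws are within about 2.5 mm of centre and at one even height. Handing in.

```bash
python3 -c "
from h import *
print(hand_in())"
```

```text
the job is handed in; nothing more can be done
None
```

All four saws are seated teeth down and upright in the seats of their own size (measured within about 2.5 mm of centre), the arm never went near enough to touch the jar or arbor as planned (not re-measured at the end), and the job was handed in at about 50 s; no verdict was returned.

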